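# Set the coffee things in their right places

## Task

Lay the coffee set: the clay jebena must stand on its straw-coloured ring and each of the three blue saucers must carry one green cup. Look first at what stands where: a cup is always off the saucers, and the jebena and a cup may be standing in the wrong places, so clear and fill the places in a workable order. Keep the cups and the jebena upright, set them down rather than dropping them, let go of them, and leave the other things on the step undisturbed.

Things in the scene. Friction and masses are not known exactly. Their poses are not given: they have to be found in the camera images.
- cup1_mid (a point): one of three identical green ceramic cups without handle: 62 mm tall, round, outer diameter 42 mm at the foot, 56 mm from 20 mm up, 58 mm at the rim, wall 4 mm, 0.08 to 0.17 kg. This point is on its axis, half-way up (31 mm above the foot); z along the axis. At the start it may stand on a saucer, on the ring or on the bare tiles
- cup2_mid (a point): one of three identical green ceramic cups without handle: 62 mm tall, round, outer diameter 42 mm at the foot, 56 mm from 20 mm up, 58 mm at the rim, wall 4 mm, 0.08 to 0.17 kg. This point is on its axis, half-way up (31 mm above the foot); z along the axis. At the start it may stand on a saucer, on the ring or on the bare tiles
- cup3_mid (a point): one of three identical green ceramic cups without handle: 62 mm tall, round, outer diameter 42 mm at the foot, 56 mm from 20 mm up, 58 mm at the rim, wall 4 mm, 0.08 to 0.17 kg. This point is on its axis, half-way up (31 mm above the foot); z along the axis. At the start it may stand on a saucer, on the ring or on the bare tiles
- saucer1: one of three blue ceramic saucers, fixed to the step: 92 mm across at the top, lip 9 mm high, flat inside about 68 mm across, its top 4 mm above the step. Origin on the step under its centre. At the start it may be empty or carry a cup or the jebena
- saucer2: one of three blue ceramic saucers, fixed to the step: 92 mm across at the top, lip 9 mm high, flat inside about 68 mm across, its top 4 mm above the step. Origin on the step under its centre. At the start it may be empty or carry a cup or the jebena
- saucer3: one of three blue ceramic saucers, fixed to the step: 92 mm across at the top, lip 9 mm high, flat inside about 68 mm across, its top 4 mm above the step. Origin on the step under its centre. At the start it may be empty or carry a cup or the jebena
- ring: the jebena's stand: straw-coloured plastic ring fixed to the step, outer diameter 104 mm, inner 84 mm, 12 mm high, with a thin floor whose top is 4 mm above the step. Origin on the step under its centre. At the start it may be empty or carry the jebena or a cup
- jebena_mid (a point): jebena, dark clay pot, 200 mm tall, 0.4-0.85 kg: foot 54 mm across, belly 100 mm at 56 mm up, straight neck 28 mm across, 120 to 186 mm up (grip firmly there from above; carried fast it swings), mouth 34 mm. Point: on its axis, 100 mm above the foot; z up, x to the spout (out to 77 mm, up to 123 mm); handle at -x (out to 69 mm, up to 134 mm). May start on ring or saucer
- sugar_jar: bystander: glass sugar jar with red lid, 66 mm across, 95 mm tall, loose; origin under its centre
- burner: bystander: terracotta incense burner, 76 mm across, 80 mm tall, loose; origin under its centre
- bean_bowl: bystander: wooden bowl, 120 mm across, 50 mm tall, loose; origin under its centre
- water_bottle: bystander: clear water bottle, 70 mm across, 210 mm tall, loose; origin under its centre
- grinder: bystander, fixed: wooden coffee grinder, 130 mm square, 160 mm tall without the crank on top; origin under its centre
- crank_knob (a point): centre of the wooden knob (26 mm) on the grinder's freely turning crank, 85 mm from the crank's upright axis and 202 mm above the step
Not all that is in view belongs to the job. Leave any turquoise look-alike of the saucer2 alone. What is shaped like the saucer3 but red is not meant.

How it is judged:
At the end, for the whole second after the job is handed in: Each saucer carries a green cup centred within 17 mm and standing on the saucer's floor; the jebena stands on the floor of the ring, centred within 17 mm; all four are upright within 7 degrees, at rest and released (((horizontal distance between cup1_mid and saucer1 below 0.017 m and height (world z) of cup1_mid below 0.041 m) or (horizontal distance between cup2_mid and saucer1 below 0.017 m and height (world z) of cup2_mid below 0.041 m) or (horizontal distance between cup3_mid and saucer1 below 0.017 m and height (world z) of cup3_mid below 0.041 m)) and ((horizontal distance between cup1_mid and saucer2 below 0.017 m and height (world z) of cup1_mid below 0.041 m) or (horizontal distance between cup2_mid and saucer2 below 0.017 m and height (world z) of cup2_mid below 0.041 m) or (horizontal distance between cup3_mid and saucer2 below 0.017 m and height (world z) of cup3_mid below 0.041 m)) and ((horizontal distance between cup1_mid and saucer3 below 0.017 m and height (world z) of cup1_mid below 0.041 m) or (horizontal distance between cup2_mid and saucer3 below 0.017 m and height (world z) of cup2_mid below 0.041 m) or (horizontal distance between cup3_mid and saucer3 below 0.017 m and height (world z) of cup3_mid below 0.041 m)) and horizontal distance between jebena_mid and ring below 0.017 m and height (world z) of jebena_mid below 0.11 m and angle between each of cup1_mid, cup2_mid, cup3_mid, jebena_mid's own z axis and vertical below 0.12 rad and linear speed of each of cup1, cup2, cup3, jebena below 0.03 m/s and contact force between the fingers and cup1 below 0.1 N and contact force between the fingers and cup2 below 0.1 N and contact force between the fingers and cup3 below 0.1 N and contact force between the fingers and jebena below 0.1 N); the robot touches nothing.
It fails at once if a cup or the jebena is tipped over more than 30 degrees (angle between any of cup1_mid, cup2_mid, cup3_mid, jebena_mid's own z axis and vertical above 0.52 rad).
It fails at once if a cup or the jebena is dropped: free of the fingers with its foot more than about 30 mm above where it should stand ((height (world z) of cup1_mid above 0.07 m and contact force between the fingers and cup1 below 0.05 N) or (height (world z) of cup2_mid above 0.07 m and contact force between the fingers and cup2 below 0.05 N) or (height (world z) of cup3_mid above 0.07 m and contact force between the fingers and cup3 below 0.05 N) or (height (world z) of jebena_mid above 0.135 m and contact force between the fingers and jebena below 0.05 N)).
It fails at once if another thing on the step is pushed more than 25 mm or tipped more than 30 degrees (distance of any of sugar_jar, burner, bean_bowl, water_bottle from where it was at the start of the episode above 0.025 m or angle between any of sugar_jar, burner, bean_bowl, water_bottle's own z axis and vertical above 0.52 rad).
It fails at once if the grinder's crank is knocked round by more than 25 mm at its knob (distance of crank_knob from where it was at the start of the episode above 0.025 m).
It also fails if it takes over 72 s, if anything falls off the work surface, if the arm or the gripper's body presses on something with over 40 N, if the wrist force passes 120 N, or if a joint passes its speed limit or range.

## Robot

A 7-joint arm with a two-finger parallel gripper is mounted at the origin on the work surface. World frame = base frame: x ahead of the robot, y to its left, z up, the work surface at z = 0. Lengths are in m, angles in rad, forces in N, time in s.
With the tool pointing down it reaches from about 0.4 to 0.85 m from the base axis. Payload 4.5 kg.
Tool frame: the origin (TCP) lies midway between the tips of the shut fingers; the grasp point (between the pads) lies 19 mm behind it; x points along the fingers, y is the direction in which the jaws open and shut, and the axes are right-handed (so a half turn about x gives the same grasp; the last joint's range is limited). The gripper opens to 88 mm and grips with 3 to 60 N. Pads are 18 mm wide; open, the fingers measure 123 mm over their backs; the gripper's body (75 mm by 187 mm) begins 45 mm behind the grasp point.
Start: joints at [1.349, 0.689, -0.195, 1.565, 0.157, 0.902, -0.215], TCP at [0.158, -0.605, 0.239] pointing down, gripper open.
Joint ranges: [-3.01, 3.01], [-0.46, 2.08], [-1.47, 1.51], [0.13, 2.56], [-1, 4.14], [0.04, 2.09], [-2.66, 2.66]. Speed limits (rad/s): [2.57, 2.57, 3.14, 3.14, 3.14, 3.14, 3.14].

## Interface

Orientations are given as a unit quaternion [x, y, z, w].
In Python, from plant import r gives the robot as it stands.
- The arm moves only by the tool arm_command, never from a script. Its argument "plan" is a list of rows, each a list of 5 numbers: the finger opening in m, from 0 to 0.0881, then the shift along the tool's x, y, z in m, then the turn about the tool's x in rad. In form: [[grip, dx, dy, dz, roll], ...]. A call has 1 to 12 rows; each row shifts and turns the commanded pose from where the row before left it, along the tool's axes as they then stand; what a row does not reach is not made up. A row lasts 1/8 s, in which the tool goes at most 62.5 mm and 10.7 degrees, less where a joint would pass 70% of its speed; a pose out of reach is approached as far as the arm can. A call is refused whole if a number of a shift passes 0.0625 or a number of a turn 0.188, either way. A call with a gripper value outside its range is refused whole. The fingers move at their own pace and stop on an object; "force" is the grip in N (left out, the last holds). Time passes only in rows, so rows that do not move let the fingers close. It gives the time, the measured TCP pose, the force and the opening at its end, in the units of the state.
- r.get_state(): the state, without advancing time (a new reading comes with each control period).
- r.snapshot(name): name is "scene" or "top" or "wrist"; returns (picture, depth): 420x560x3 uint8, red, green, blue; 420x560 float32, m along the optical axis (not along the pixel's ray), 0 where there is no reading.
- r.calibration(name): a dict with "fx", "fy", "cx", "cy" (pixels), "eye" and "orientation" of the camera in the world; the wrist camera has in their place "mount" (4x4, takes a point from camera to tool coordinates, whose origin is the TCP and whose axes are the tool frame's). Camera axes: x right, y down, z forward; pixel columns grow to the right and rows downward; lengths in m; the calibration is good to about 2 mm. A picture is of the moment at which its call begins: read the wrist's pose just before it. calibration takes no time and is no camera call.
- r.finish_job(): hands the job in, once; it reports no verdict.
The state is a dict: "clock": time; "q": joint angles; "qd": joint speeds; "joint_torque": joint torques, N m; "tool_pos": TCP position; "eef_rot": TCP orientation; "contact_force": force on the tool from outside, world axes, zero at the start; "moment": the same for the moment, N m; "opening": opening from 0.0 (shut) to 1.0 (fully open).
Only numpy, scipy, OpenCV 4.12 (cv2) and the standard library are available. Lean on these libraries where they do the work, as an engineer would, in place of code of your own. Each camera call takes 0.05 s, during which the arm holds its last target.

## Working session

There is one attempt and no reset: what is moved stays moved. The work goes in short steps, Python scripts to look and compute and a tool call to move; the robot and the scene stay as the last step left them, time stands still between calls to the robot, and variables do not carry over. Pictures are saved under pics/ and viewed, and the job is handed in when it is done.

Besides the shell and the picture viewer there is one more tool, called after "Emit:" as name(argument=value, ...), one argument or row to a line, values as JSON. arm_command: Moves the arm, as the interface text tells. Its arguments: {"type":"object","properties":{"plan":{"type":"array","items":{"type":"array","items":{"type":"number"}}},"force":{"type":"number"}},"required":["plan"]}

```bash
ls; mkdir -p pics
python3 - <<'E'
from plant import r
import cv2,numpy as np
s=r.get_state();print(s)
for n in ["scene","top"]:
    p,d=r.snapshot(n);cv2.imwrite(f"pics/{n}0.png",cv2.cvtColor(p,cv2.COLOR_RGB2BGR));np.savez(f"pics/{n}0.npz",p=p,d=d);print(n,r.calibration(n))
print(r.calibration("wrist"))
E
```

```text
pics
{'clock': 0.0, 'q': array([ 1.34883782,  0.68995187, -0.19449281,  1.56635989,  0.15730919,
        0.90251428, -0.21510491]), 'qd': array([ 0.00066576, -0.00081644,  0.00064045, -0.0009371 ,  0.00082647,
       -0.00031201, -0.00036043]), 'joint_torque': array([ 2.44241892e-04, -5.27557361e+01, -1.26694310e+00, -1.53426504e+01,
       -5.27243502e-02,  6.55528042e-03,  1.74048964e-04]), 'tool_pos': array([ 0.15788564, -0.60406344,  0.23792533]), 'eef_rot': array([-0.70119038, -0.09083909,  0.70146857, -0.08956656]), 'contact_force': array([0.26890268, 0.13565746, 0.03000145]), 'moment': array([ 0.04330156, -0.01150775, -0.02509185]), 'opening': 0.9957861917251714}
scene {'fx': 496.1538922679444, 'fy': 496.1538922679444, 'cx': 286.6385901596678, 'cy': 215.08165421007493, 'eye': array([ 1.60128764, -0.16415149,  1.16241733]), 'orientation': array([ 0.69578255,  0.5914238 , -0.26257284, -0.31170505])}
top {'fx': 453.1550765883844, 'fy': 453.1550765883844, 'cx': 274.3084886741173, 'cy': 211.23921500351418, 'eye': array([0.33508236, 0.0393052 , 1.39645442]), 'orientation': array([-0.69915977,  0.71199108, -0.05145221,  0.03996244])}
{'fx': 301.7983085322834, 'fy': 301.7983085322834, 'cx': 276.4651455308019, 'cy': 207.12142825191285, 'mount': array([[-3.41702801e-04, -3.08021891e-01,  9.51379208e-01,
        -1.46384464e-01],
       [ 9.99999914e-01,  1.20152131e-04,  3.98066569e-04,
        -4.32346274e-04],
       [-2.36923456e-04,  9.51379262e-01,  3.08021823e-01,
        -8.03924519e-02],
       [ 0.00000000e+00,  0.00000000e+00,  0.00000000e+00,
         1.00000000e+00]])}
```

View pics/scene0.png

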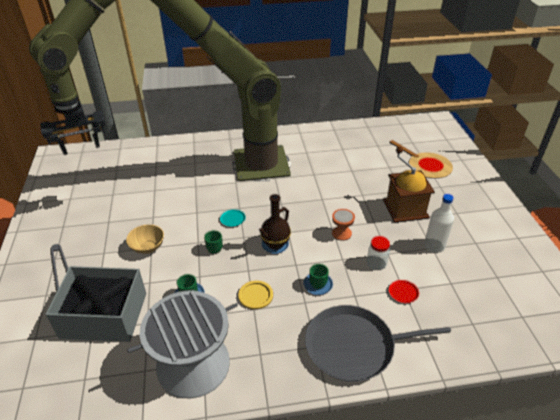

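View pics/top0.png

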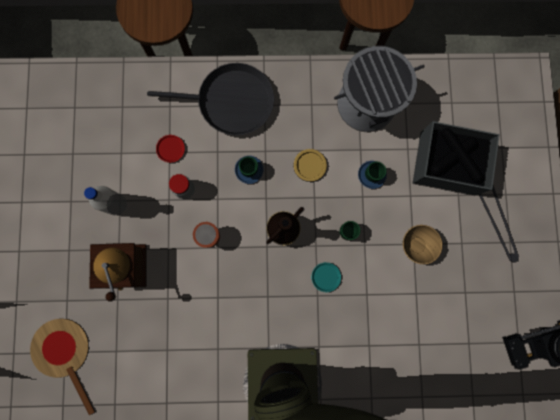

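The scene camera shows the jebena at about (275,232), standing on a blue saucer. The ring at (256,294) is empty. Cups stand on saucers at (319,280) and (188,287), and the third is on the tiles at (214,242). Next I'll measure positions.

```bash
cat > h.py <<'E'
import numpy as np,cv2
from scipy.spatial.transform import Rotation as R
from plant import r
def cloud(n,p,d):
    c=r.calibration(n)
    v,u=np.mgrid[:d.shape[0],:d.shape[1]]
    P=np.stack([(u-c['cx'])/c['fx']*d,(v-c['cy'])/c['fy']*d,d],-1)
    if n=="wrist":
        s=r.get_state();M=np.array(c['mount']);P=P@M[:3,:3].T+M[:3,3]
        return P@R.from_quat(s['eef_rot']).as_matrix().T+s['tool_pos']
    return P@R.from_quat(c['orientation']).as_matrix().T+c['eye']
def proj(n,X):
    c=r.calibration(n);X=np.atleast_2d(X)
    if n=="wrist":
        s=r.get_state();M=np.array(c['mount']);Y=(X-s['tool_pos'])@R.from_quat(s['eef_rot']).as_matrix()
        Y=(Y-M[:3,3])@M[:3,:3]
    else: Y=(X-c['eye'])@R.from_quat(c['orientation']).as_matrix()
    return np.stack([Y[:,0]/Y[:,2]*c['fx']+c['cx'],Y[:,1]/Y[:,2]*c['fy']+c['cy']],-1)
def circ(pts):
    A=np.c_[2*pts,np.ones(len(pts))];b=(pts**2).sum(1)
    s=np.linalg.lstsq(A,b,rcond=None)[0];return s[:2],np.sqrt(s[2]+s[:2]@s[:2])
E
python3 - <<'E'
from h import *
z=np.load('pics/top0.npz');p,d=z['p'],z['d']
P=cloud('top',p,d)
hsv=cv2.cvtColor(p,cv2.COLOR_RGB2HSV)
for nm,(u,v) in dict(jeb=(283,228),ring=(311,166),cupA=(249,168),cupB=(375,172),cupC=(350,230),turq=(327,278),burner=(206,235),bowl=(424,244),jar=(180,185),redsau=(171,149)).items():
    print(nm,P[v,u].round(3),'maxz',P[v-25:v+25,u-25:u+25,2].max().round(3))
big=cv2.resize(p[130:300,200:420],None,fx=3.6,fy=3.5,interpolation=cv2.INTER_CUBIC)
cv2.imwrite('pics/topc.png',cv2.cvtColor(big,cv2.COLOR_RGB2BGR))
z=np.load('pics/scene0.npz');p,d=z['p'],z['d']
big=cv2.resize(p[180:330,130:350],None,fx=3.6,fy=3.6,interpolation=cv2.INTER_CUBIC)
cv2.imwrite('pics/scenec.png',cv2.cvtColor(big,cv2.COLOR_RGB2BGR))
E
```

```text
jeb [ 0.445 -0.004  0.204] maxz 1.396
ring [ 0.658 -0.103  0.002] maxz 1.396
cupA [0.651 0.091 0.016] maxz 1.396
cupB [ 0.634 -0.303  0.008] maxz 1.396
cupC [ 0.453 -0.217  0.007] maxz 1.396
turq [ 0.308 -0.142  0.003] maxz 1.396
burner [0.439 0.215 0.088] maxz 1.396
bowl [ 0.406 -0.444  0.008] maxz 1.396
jar [0.586 0.289 0.095] maxz 1.396
redsau [0.718 0.335 0.007] maxz 1.396
```

View pics/topc.png

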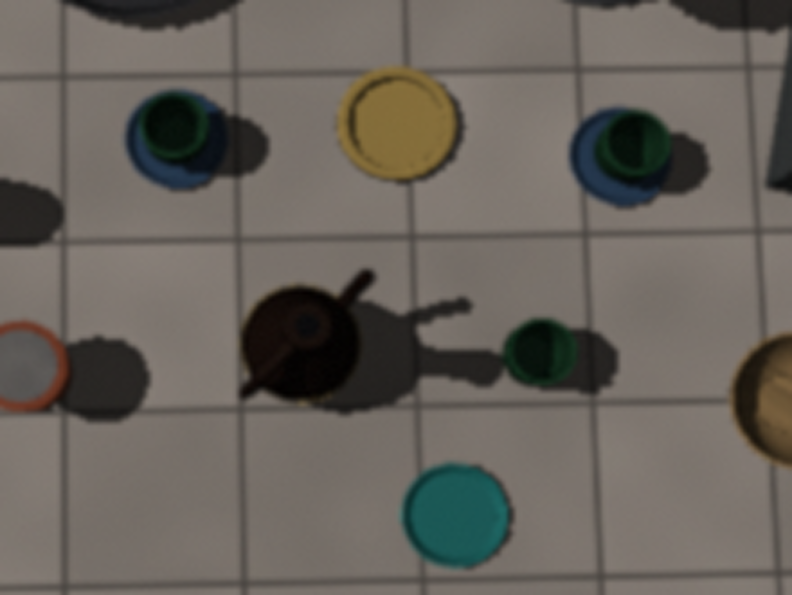

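View pics/scenec.png

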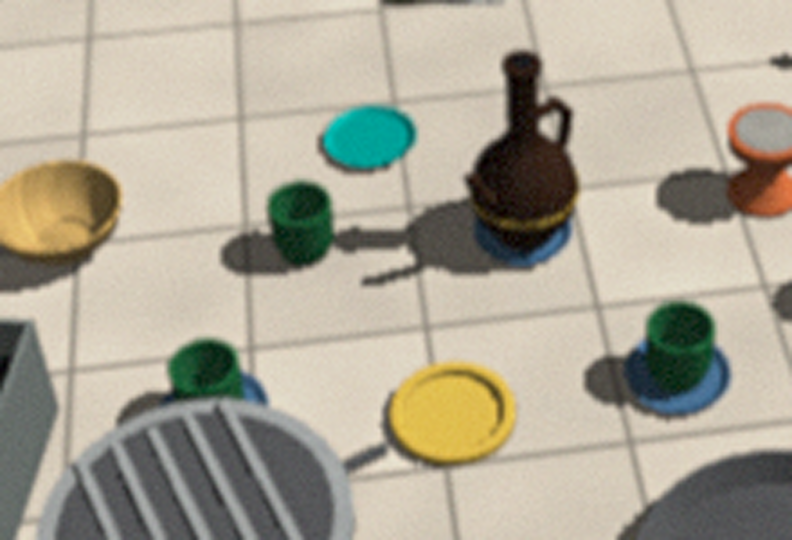

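Run:
```python
from h import *
z=np.load('pics/top0.npz');p,d=z['p'],z['d']
P=cloud('top',p,d)
hsv=cv2.cvtColor(p,cv2.COLOR_RGB2HSV)
for u,v in [(311,166),(240,165),(249,165),(385,180),(327,278),(350,222)]: print((u,v),hsv[v,u])
def fitmask(nm,m,zc):
    # project outline rays to plane zc
    cs,_=cv2.findContours(m.astype(np.uint8),cv2.RETR_EXTERNAL,cv2.CHAIN_APPROX_NONE)
    c=r.calibration('top');Rm=R.from_quat(c['orientation']).as_matrix()
    h=cv2.convexHull(max(cs,key=cv2.contourArea))[:,0].astype(float)
    h=max(cs,key=cv2.contourArea)[:,0].astype(float)
    ray=np.c_[(h[:,0]-c['cx'])/c['fx'],(h[:,1]-c['cy'])/c['fy'],np.ones(len(h))]@Rm.T
    X=c['eye']+ray*((zc-c['eye'][2])/ray[:,2:])
    print(nm,circ(X[:,:2]),(X[:,:2].max(0)+X[:,:2].min(0))/2,np.ptp(X[:,:2],axis=0)); return X
H,S,V=hsv[...,0],hsv[...,1],hsv[...,2]
def box(u,v,w):
    b=np.zeros(d.shape,bool);b[v-w:v+w,u-w:u+w]=1;return b
fitmask('ring',(H>15)&(H<35)&(S>90)&box(311,166,25),0.012)
fitmask('turq',(H>75)&(H<100)&(S>90)&box(327,278,25),0.009)
for nm,(u,v) in dict(A=(249,168),B=(375,172),C=(350,230)).items():
    m=(P[...,2]>0.052)&(P[...,2]<0.075)&box(u,v,16)
    Q=P[m];print(nm,'rim med z',np.median(Q[:,2]),circ(Q[:,:2]),len(Q),(Q.max(0)+Q.min(0))/2)
    g=(H>60)&(H<95)&(S>70)&box(u,v,16); X=fitmask(nm+' green',g,0.066 if nm!='C' else .062)
    b=(H>98)&(H<125)&(S>70)&box(u,v,25); 
    if b.sum()>50:
        fitmask(nm+' blue',b,.009)
b=(P[...,2]>0.192)&box(283,228,25);Q=P[b];print('jeb top',circ(Q[:,:2]),Q.mean(0),(Q.max(0)+Q.min(0))/2,len(Q))
for zz in [.04,.05,.06,.08,.1,.11,.12,.13,.15,.17]:
    b=(abs(P[...,2]-zz)<.008)&box(283,228,30);Q=P[b]
    if len(Q): print(zz,Q.min(0).round(3),Q.max(0).round(3))
```

```text
(311, 166) [ 21 143 132]
(240, 165) [ 69 158  21]
(249, 165) [ 69 150  17]
(385, 180) [110  27  28]
(327, 278) [ 88 178  89]
(350, 222) [ 72 174  19]
ring (array([ 0.65947871, -0.09902759]), np.float64(0.05086839586914699)) [ 0.65910351 -0.09940131] [0.10256299 0.10100135]
turq (array([ 0.3120963 , -0.13863036]), np.float64(0.042934305742962524)) [ 0.31156279 -0.13824785] [0.08456476 0.0857781 ]
A rim med z 0.06543960607287258 (array([0.64746259, 0.09218267]), np.float64(0.02672146577014731)) 107 [0.64899536 0.09214795 0.06302974]
A green (array([0.64609075, 0.09223091]), np.float64(0.028932157493791678)) [0.64463157 0.09359812] [0.05849663 0.05704628]
A blue (array([0.65011558, 0.09249945]), np.float64(0.038442314938212825)) [0.64653669 0.0929473 ] [0.08275533 0.08442756]
B rim med z 0.0638198785466848 (array([ 0.6260624 , -0.29303188]), np.float64(0.026651634629869123)) 119 [ 0.6254879  -0.29345848  0.06262881]
B green (array([ 0.62314272, -0.28931286]), np.float64(0.029704371718043986)) [ 0.62330477 -0.28900088] [0.058455   0.06134618]
B blue (array([ 0.62710287, -0.29345375]), np
[... 190 characters left out ...]
4863548 -0.2086745   0.05979936]
C green (array([ 0.44743503, -0.2067071 ]), np.float64(0.02722779205011101)) [ 0.44720093 -0.20579256] [0.05077435 0.05726084]
jeb top (array([0.40017206, 0.01445896]), np.float64(0.06438600800625405)) [ 0.44658305 -0.00460267  0.31649238] [0.40463782 0.00704794 0.79575227] 149
0.05 [ 0.419 -0.041  0.058] [ 0.419 -0.041  0.058]
0.06 [ 0.408 -0.059  0.058] [0.509 0.039 0.068]
0.08 [ 0.413 -0.056  0.072] [0.504 0.036 0.088]
0.1 [ 0.412 -0.06   0.092] [0.502 0.031 0.108]
0.11 [ 0.412 -0.06   0.102] [0.509 0.042 0.118]
0.12 [ 0.412 -0.065  0.112] [0.512 0.039 0.128]
0.13 [ 0.419 -0.065  0.122] [0.511 0.033 0.138]
0.15 [ 0.444 -0.011  0.146] [ 0.445 -0.006  0.151]
```

```bash
cat >> h.py <<'E'
def go(T,yaw=None):
    "tool-axis shift to world target T (TCP), and roll to have jaw y at yaw (mod pi)"
    s=r.get_state();Rm=R.from_quat(s['eef_rot']).as_matrix()
    y=Rm[:,1];cur=np.arctan2(y[1],y[0])
    print('TCP',s['tool_pos'].round(4),'xaxis',Rm[:,0].round(3),'y',y.round(3),'z',Rm[:,2].round(3),'yaw',np.degrees(cur).round(1),'t',round(s['clock'],2),'q',s['q'].round(2))
    print('shift',(Rm.T@(np.array(T)-s['tool_pos'])).round(4))
    if yaw is not None:
        # x down => roll positive turns yaw negative
        dl=(yaw-cur+np.pi/2)%np.pi-np.pi/2
        R2=Rm@R.from_rotvec([-dl,0,0]).as_matrix()
        print('roll',round(-dl,3),'shift after roll',(R2.T@(np.array(T)-s['tool_pos'])).round(4), 'new y',R2[:,1].round(3))
E
python3 - <<'E'
from h import *
z=np.load('pics/top0.npz');p,d=z['p'],z['d']
P=cloud('top',p,d)
m=(P[...,2]>.19)&(P[...,2]<.215);m[:200]=0;m[260:]=0;m[:,:250]=0;m[:,320:]=0
Q=P[m];print(len(Q),np.median(Q,0),Q.min(0),Q.max(0))
# spout/handle points
m=(P[...,2]>.1)&(P[...,2]<.145);m[:200]=0;m[260:]=0;m[:,:250]=0;m[:,320:]=0
Q=P[m];e=Q[:,:2]-[.447,-.005];rr=np.linalg.norm(e,axis=1)
for i in np.argsort(-rr)[:8]: print(Q[i].round(3),rr[i].round(3),np.degrees(np.arctan2(e[i,1],e[i,0])).round(0))
# tall things
for lo,hi in [((.5,-.6),(1.,-.1)),((.3,.1),(.75,.3))]:
    m=(P[...,0]>lo[0])&(P[...,0]<hi[0])&(P[...,1]>lo[1])&(P[...,1]<hi[1])&(P[...,2]>.08)&(P[...,2]<.6);Q=P[m]
    print(Q.min(0),Q.max(0),len(Q))
go([.446,-.005,.25],np.radians(44))
E
```

```text
135 [ 0.45804986 -0.00915577  0.20458622] [ 0.44208636 -0.02520931  0.19505013] [0.47419328 0.00677218 0.21224777]
[ 0.511 -0.065  0.124] 0.088 -43.0
[ 0.511 -0.062  0.128] 0.085 -42.0
[ 0.508 -0.064  0.126] 0.085 -44.0
[ 0.511 -0.059  0.124] 0.084 -40.0
[ 0.508 -0.062  0.125] 0.083 -43.0
[ 0.505 -0.064  0.126] 0.083 -46.0
[ 0.512 -0.056  0.122] 0.083 -38.0
[ 0.508 -0.059  0.125] 0.082 -41.0
[ 0.55804231 -0.59973824  0.08003285] [ 0.96677334 -0.15694598  0.19092396] 6237
[0.40476739 0.18054511 0.08000673] [0.61856197 0.29994152 0.10238803] 551
TCP [ 0.158  -0.6041  0.238 ] xaxis [-0.001  0.002 -1.   ] y [ 0.253 -0.967 -0.002] z [-0.967 -0.253  0.   ] yaw -75.3 t 0.1 q [ 1.35  0.69 -0.19  1.57  0.16  0.9  -0.22]
shift [-0.0112 -0.5067 -0.4303]
roll 1.059 shift after roll [-0.0112 -0.6234  0.2309] new y [-0.719 -0.695 -0.001]
```

The jebena's axis is at (0.458, -0.009), which its belly centre confirms. The ring is at (0.659, -0.099). I'll approach above the neck.

Emit:
arm_command(
  plan=[
    [0.088,0,-0.04,-0.035,0],
    [0.088,0,-0.04,-0.035,0],
    [0.088,0,-0.04,-0.035,0],
    [0.088,0,-0.04,-0.035,0],
    [0.088,0,-0.04,-0.035,0],
    [0.088,0,-0.04,-0.035,0],
    [0.088,0,-0.04,-0.035,0],
    [0.088,0,-0.04,-0.035,0],
    [0.088,0,-0.04,-0.035,0],
    [0.088,0,-0.04,-0.035,0],
    [0.088,0,-0.04,-0.035,0],
    [0.088,0,-0.04,-0.035,0],
  ],
  force=30,
)

```text
clock: 1.6
tool_pos: [0.4435, -0.0324, 0.2386]
eef_rot: [-0.701, -0.09, 0.701, -0.09]
contact_force: [0.7, -0.4, 0.3]
opening: 0.998
```

Emit:
arm_command(
  plan=[
    [0.088,-0.005,0,0,-0.173],
    [0.088,-0.005,0,0,-0.173],
    [0.088,0,0,0,-0.173],
    [0.088,0,0,0,-0.173],
    [0.088,0,0,0,-0.173],
    [0.088,0,0,0,-0.173],
    [0.088,0,0,0,-0.173],
    [0.088,0,0,0,-0.173],
    [0.088,0,0,0,-0.173],
    [0.088,0,0,0,-0.173],
    [0.088,0,0,0,-0.173],
    [0.088,0,0,0,-0.173],
  ],
)

```text
clock: 3.1
tool_pos: [0.4428, -0.0342, 0.2485]
eef_rot: [0.277, 0.651, -0.277, 0.651]
contact_force: [-0.1, 0.2, -0.8]
opening: 0.999
```

Run:
```python
from h import *
go([.458,-.009,.25],np.radians(44))
p,d=r.snapshot('wrist');cv2.imwrite('pics/w1.png',cv2.cvtColor(p,cv2.COLOR_RGB2BGR))
P=cloud('wrist',p,d)
m=(P[...,2]>.192)&(P[...,2]<.215)&(d>0)&(np.hypot(P[...,0]-.458,P[...,1]+.009)<.03);Q=P[m]
if len(Q): print(len(Q),(Q.max(0)+Q.min(0))/2,np.ptp(Q,0),circ(Q[:,:2]))
print(proj('wrist',[[.458,-.009,.204]]))
```

```text
TCP [ 0.4428 -0.0342  0.2485] xaxis [-0.001 -0.    -1.   ] y [ 0.72   0.694 -0.001] z [ 0.694 -0.72  -0.   ] yaw 43.9 t 3.1 q [ 0.47  0.53 -0.76  2.06  0.53  0.76  0.15]
shift [-0.0015  0.0284 -0.0076]
roll -0.001 shift after roll [-0.0015  0.0285 -0.0075] new y [ 0.719  0.695 -0.001]
1955 [ 0.45905003 -0.00999494  0.20299318] [0.03420702 0.03395409 0.01045988] (array([ 0.4583773 , -0.00965426]), np.float64(0.012270665912119713))
[[318.15536878 222.63084351]]
```

View pics/w1.png

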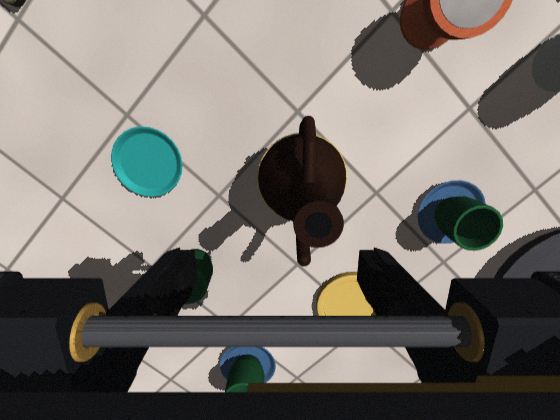

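The mouth is at (318,222) and measures 34 mm across, as it should. Its centre is at (0.459, -0.010). Next I'll align, descend and grip the neck.

Emit:
arm_command(
  plan=[
    [0.088,0,0.0145,-0.003,0],
    [0.088,0,0.014,-0.003,0],
    [0.088,0.02,0,0,0],
    [0.088,0.02,0,0,0],
    [0.088,0.02,0,0,0],
    [0.088,0.02,0,0,0],
    [0.088,0.0165,0,0,0],
    [0.088,0,0,0,0],
  ],
  force=40,
)

```text
clock: 4.15
tool_pos: [0.4596, -0.009, 0.1515]
eef_rot: [0.278, 0.65, -0.279, 0.65]
contact_force: [0.3, 0.0, -1.0]
opening: 0.998
```

Emit:
arm_command(
  plan=[
    [0.05,0,0,0,0],
    [0.03,0,0,0,0],
    [0.01,0,0,0,0],
    [0.01,0,0,0,0],
    [0.01,0,0,0,0],
    [0.01,0,0,0,0],
  ],
  force=50,
)

```text
clock: 4.9
tool_pos: [0.4595, -0.0102, 0.1523]
eef_rot: [0.279, 0.65, -0.279, 0.65]
contact_force: [-0.3, -1.0, 6.8]
opening: 0.346
```

Run:
```python
from h import *
go([.659,-.099,.155]);s=r.get_state();print(s['opening']*88.1,s['contact_force'])
```

```text
TCP [ 0.4595 -0.0102  0.1523] xaxis [-0. -0. -1.] y [ 0.724  0.69  -0.   ] z [ 0.69  -0.724  0.   ] yaw 43.6 t 4.9 q [ 0.29  0.69 -0.58  2.12  0.74  0.54 -0.09]
shift [-0.0027  0.0833  0.2019]
30.483699709661074 [-0.3046828  -1.00553811  6.79749347]
```

Emit:
arm_command(
  plan=[
    [0.01,0,0,0,0],
    [0.01,-0.005,0,0,0],
    [0.01,-0.01,0,0,0],
    [0.01,-0.01,0,0,0],
    [0.01,-0.01,0,0,0],
    [0.01,-0.005,0,0,0],
    [0.01,0,0,0,0],
  ],
  force=58,
)

```text
clock: 5.78
tool_pos: [0.4597, -0.0101, 0.1926]
eef_rot: [0.279, 0.65, -0.279, 0.65]
contact_force: [-0.4, 0.5, -5.6]
opening: 0.321
```

Run:
```python
from h import *
go([.659,-.099,.19]);s=r.get_state();print(s['opening']*88.1,s['contact_force'],s['moment'])
for n in ['scene','wrist']:
    p,d=r.snapshot(n)
    if n=='scene': p=cv2.resize(p[150:330,130:370],None,fx=3.3,fy=3.3)
    cv2.imwrite(f'pics/{n}2.png',cv2.cvtColor(p,cv2.COLOR_RGB2BGR))
```

```text
TCP [ 0.4597 -0.0101  0.1926] xaxis [ 0.001 -0.    -1.   ] y [0.724 0.689 0.001] z [ 0.689 -0.724  0.001] yaw 43.6 t 5.78 q [ 0.34  0.62 -0.66  2.08  0.64  0.64 -0.  ]
shift [0.0028 0.083  0.2018]
28.3221357307087 [-0.35457127  0.50426421 -5.56321758] [-0.01546197 -0.15833254 -0.02098485]
```

View pics/scene2.png

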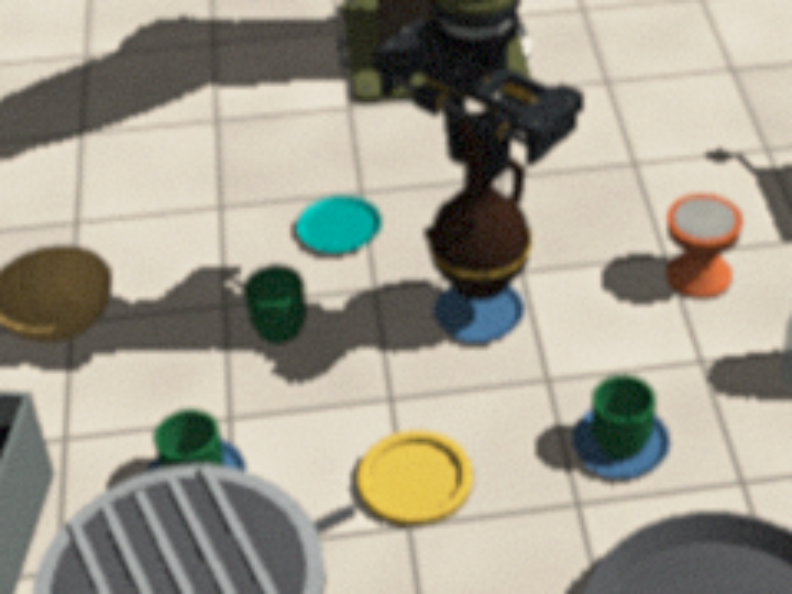

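It's lifted and hangs upright, with the opening at 28.3 mm, which matches the neck. Next I'll carry it slowly to the ring.

Emit:
arm_command(
  plan=[
    [0.01,0,0.0012,0.0029,0],
    [0.01,0,0.0024,0.0058,0],
    [0.01,0,0.0036,0.0088,0],
    [0.01,0,0.0048,0.0117,0],
    [0.01,0,0.0048,0.0117,0],
    [0.01,0,0.0048,0.0117,0],
    [0.01,0,0.0048,0.0117,0],
    [0.01,0,0.0048,0.0117,0],
    [0.01,0,0.0048,0.0117,0],
    [0.01,0,0.0048,0.0117,0],
  ],
)

```text
clock: 7.12
tool_pos: [0.5583, -0.0542, 0.1921]
eef_rot: [0.278, 0.65, -0.279, 0.65]
contact_force: [0.1, -0.4, -5.0]
opening: 0.328
```

Emit:
arm_command(
  plan=[
    [0.01,0,0.0048,0.0117,0],
    [0.01,0,0.0048,0.0117,0],
    [0.01,0,0.0048,0.0117,0],
    [0.01,0,0.0048,0.0117,0],
    [0.01,0,0.0048,0.0117,0],
    [0.01,0,0.0048,0.0117,0],
    [0.01,0,0.0048,0.0117,0],
    [0.01,0,0.0036,0.0088,0],
    [0.01,0,0.0024,0.0058,0],
    [0.01,0,0.0024,0.0044,0],
    [0.01,0,0,0,0],
    [0.01,0,0,0,0],
  ],
)

```text
clock: 8.62
tool_pos: [0.6573, -0.0978, 0.1922]
eef_rot: [0.278, 0.65, -0.279, 0.65]
contact_force: [0.4, 0.3, -5.1]
opening: 0.326
```

Run:
```python
from h import *
go([.659,-.099,.156]);s=r.get_state();print(s['opening']*88.1,s['contact_force'],s['moment'])
for n in ['scene','wrist','top']:
    p,d=r.snapshot(n);np.savez(f'pics/{n}3.npz',p=p,d=d)
    if n=='scene': p=cv2.resize(p[150:330,130:370],None,fx=3.3,fy=3.3)
    cv2.imwrite(f'pics/{n}3.png',cv2.cvtColor(p,cv2.COLOR_RGB2BGR))
```

```text
TCP [ 0.6573 -0.0978  0.1922] xaxis [-0. -0. -1.] y [ 0.724  0.69  -0.   ] z [ 0.69  -0.724 -0.   ] yaw 43.6 t 8.62 q [ 0.41  0.87 -0.68  1.47  0.6   1.02  0.35]
shift [0.0362 0.0004 0.002 ]
28.736769215858097 [ 0.41763706  0.33560952 -5.07425864] [ 0.00306258 -0.11996076  0.01660281]
```

View pics/scene3.png

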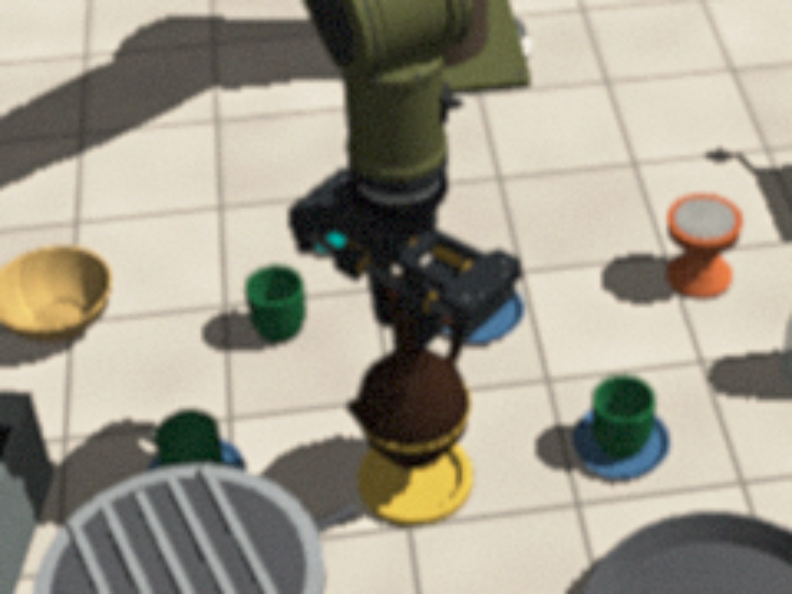

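View pics/top3.png

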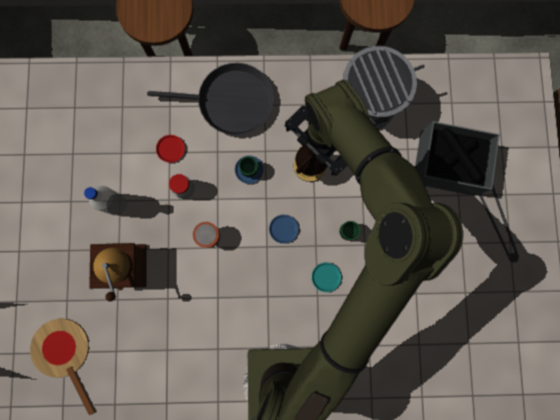

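View pics/wrist3.png

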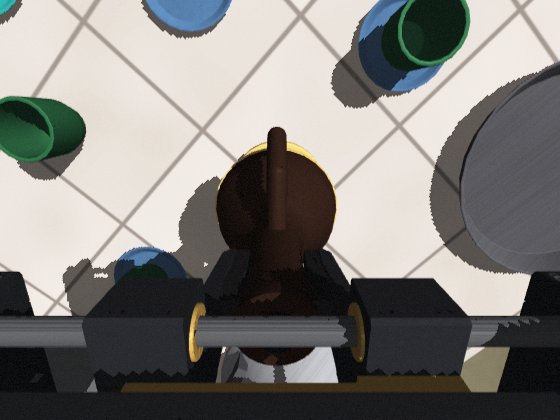

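The jebena hangs over the ring, and the cleared saucer shows at (284,229) in the top view. I'll lower it now.

Emit:
arm_command(
  plan=[
    [0.01,0.005,0,0.001,0],
    [0.01,0.007,0,0.001,0],
    [0.01,0.007,0,0,0],
    [0.01,0.007,0,0,0],
    [0.01,0.006,0,0,0],
    [0.01,0.004,0,0,0],
    [0.01,0.002,0,0,0],
    [0.01,0.001,0,0,0],
    [0.01,0,0,0,0],
  ],
)

```text
clock: 9.9
tool_pos: [0.6591, -0.0994, 0.1534]
eef_rot: [0.279, 0.65, -0.279, 0.65]
contact_force: [-0.1, -0.5, -6.2]
opening: 0.33
```

Run:
```python
from h import *
go([.659,-.099,.152]);s=r.get_state();print(s['opening']*88.1,s['contact_force'],s['moment'])
p,d=r.snapshot('scene'); p=cv2.resize(p[200:330,190:330],None,fx=4.5,fy=4.5)
cv2.imwrite(f'pics/s4.png',cv2.cvtColor(p,cv2.COLOR_RGB2BGR))
z=np.load('pics/top3.npz');p,d=z['p'],z['d'];P=cloud('top',p,d)
hsv=cv2.cvtColor(p,cv2.COLOR_RGB2HSV)
m=(hsv[...,0]>98)&(hsv[...,0]<125)&(hsv[...,1]>70);m[:205]=0;m[255:]=0;m[:,:260]=0;m[:,310:]=0
ii=np.argwhere(m);print(ii.mean(0),np.ptp(ii,axis=0))
Q=P[m];print('saucer',Q.mean(0),(Q.max(0)+Q.min(0))/2,np.ptp(Q,0))
```

```text
TCP [ 0.6591 -0.0994  0.1534] xaxis [ 0. -0. -1.] y [0.724 0.69  0.   ] z [ 0.69  -0.724  0.   ] yaw 43.6 t 9.9 q [ 0.41  0.91 -0.65  1.49  0.63  0.96  0.33]
shift [ 0.0014  0.0002 -0.0004]
29.02895493055536 [-0.07617941 -0.49334743 -6.17955464] [-0.00459315 -0.13214274  0.00728685]
[228.58135861 283.64770932] [27 28]
saucer [ 0.46152766 -0.01283646  0.00535297] [ 0.46159718 -0.01391221  0.00779986] [0.08493316 0.08683082 0.02079072]
```

View pics/s4.png

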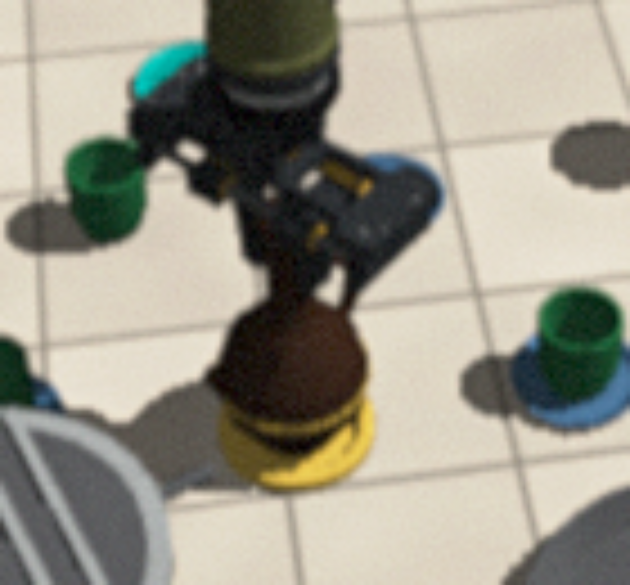

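Emit:
arm_command(
  plan=[
    [0.01,0.001,0,0,0],
    [0.01,0.001,0,0,0],
    [0.01,0,0,0,0],
  ],
)

```text
clock: 10.32
tool_pos: [0.6598, -0.0994, 0.1525]
eef_rot: [0.279, 0.649, -0.278, 0.651]
contact_force: [-1.4, -0.5, 4.3]
opening: 0.323
```

It's touching the floor now, with the force up at +4.3 N. I'll release it and rise.

Emit:
arm_command(
  plan=[
    [0.032,0,0,0,0],
    [0.045,0,0,0,0],
    [0.065,0,0,0,0],
    [0.088,0,0,0,0],
    [0.088,0,0,0,0],
    [0.088,-0.01,0,0,0],
    [0.088,-0.025,0,0,0],
    [0.088,-0.03,0,0,0],
    [0.088,-0.03,0,0,0],
    [0.088,-0.01,0,0,0],
  ],
)

```text
clock: 11.58
tool_pos: [0.6601, -0.099, 0.2589]
eef_rot: [0.279, 0.649, -0.278, 0.651]
contact_force: [0.4, 0.0, 0.4]
opening: 1.002
```

Run:
```python
from h import *
s=r.get_state()
go([.42,-.16,.25],np.radians(0))
p,d=r.snapshot('wrist');cv2.imwrite('pics/w5.png',cv2.cvtColor(p,cv2.COLOR_RGB2BGR))
P=cloud('wrist',p,d)
m=(P[...,2]>.192)&(P[...,2]<.215)&(d>0)&(np.hypot(P[...,0]-.659,P[...,1]+.099)<.04);Q=P[m]
if len(Q): print('jeb mouth',len(Q),(Q.max(0)+Q.min(0))/2,np.ptp(Q,0))
hsv=cv2.cvtColor(p,cv2.COLOR_RGB2HSV)
m=(hsv[...,0]>15)&(hsv[...,0]<35)&(hsv[...,1]>90)&(d>0)&(np.hypot(P[...,0]-.659,P[...,1]+.099)<.06)&(P[...,2]<.03);Q=P[m]
if len(Q): print('ring',len(Q),Q.min(0),Q.max(0))
m=(P[...,2]>.052)&(P[...,2]<.07)&(d>0)&(np.hypot(P[...,0]-.448,P[...,1]+.208)<.04);Q=P[m]
if len(Q): print('cupC',len(Q),(Q.max(0)+Q.min(0))/2,np.ptp(Q,0))
p,d=r.snapshot('scene'); p=cv2.resize(p[180:330,150:350],None,fx=4,fy=4)
cv2.imwrite(f'pics/s5.png',cv2.cvtColor(p,cv2.COLOR_RGB2BGR))
```

```text
TCP [ 0.6601 -0.099   0.2589] xaxis [ 0.004  0.    -1.   ] y [0.724 0.69  0.003] z [ 0.69  -0.724  0.003] yaw 43.6 t 11.57 q [ 0.43  0.8  -0.71  1.39  0.54  1.15  0.41]
shift [ 0.0079 -0.216  -0.1214]
roll 0.761 shift after roll [ 0.0079 -0.2401  0.061 ] new y [ 1.    -0.     0.004]
jeb mouth 1741 [ 0.65870228 -0.09938916  0.20296848] [0.03387325 0.03415741 0.00982724]
ring 175 [ 6.08991654e-01 -1.35213079e-01 -5.11160619e-04] [ 0.70884803 -0.04793656  0.01468109]
cupC 1132 [ 0.45002334 -0.20915644  0.05837629] [0.05744469 0.05778939 0.01259194]
```

View pics/s5.png

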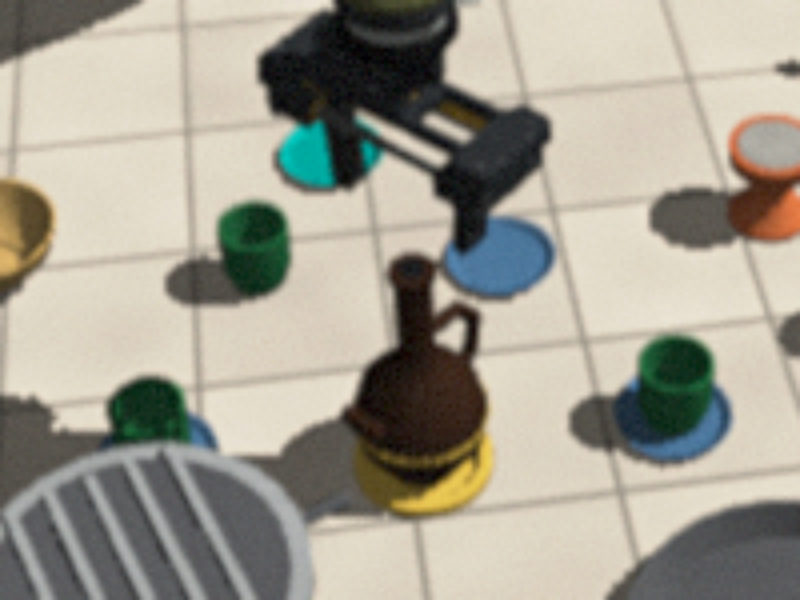

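View pics/w5.png

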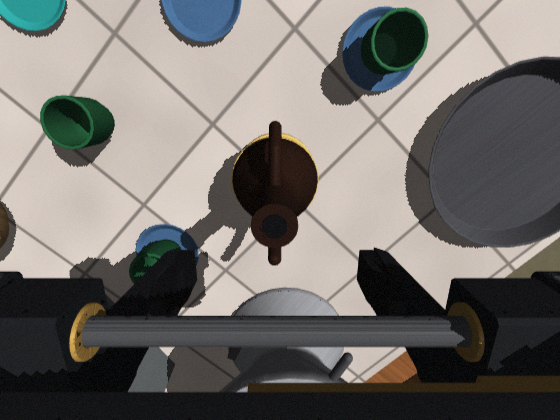

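The jebena stands on the ring: its mouth is at (0.659, -0.099, 0.203). The loose cup is at (0.450, -0.209), and its free saucer is at about (0.461, -0.013).

Emit:
arm_command(
  plan=[
    [0.088,0,-0.0285,-0.0082,0],
    [0.088,0,-0.0285,-0.0082,0],
    [0.088,0,-0.0285,-0.0082,0],
    [0.088,0,-0.0285,-0.0082,0],
    [0.088,0,-0.0285,-0.0082,0],
    [0.088,0,-0.0285,-0.0082,0],
    [0.088,0.03,-0.0285,-0.0082,0],
    [0.088,0.03,-0.0285,-0.0082,0],
    [0.088,0.03,0,0,0],
    [0.088,0,0,0,0],
  ],
)

```text
clock: 12.92
tool_pos: [0.4464, -0.2089, 0.164]
eef_rot: [0.278, 0.652, -0.279, 0.648]
contact_force: [-0.3, 0.5, 0.3]
opening: 1.002
```

Run:
```python
from h import *
p,d=r.snapshot('wrist');cv2.imwrite('pics/w6.png',cv2.cvtColor(p,cv2.COLOR_RGB2BGR))
P=cloud('wrist',p,d)
m=(P[...,2]>.052)&(P[...,2]<.07)&(d>0)&(np.hypot(P[...,0]-.450,P[...,1]+.209)<.04);Q=P[m]
print('cupC',len(Q),(Q.max(0)+Q.min(0))/2,np.ptp(Q,0))
go([.450,-.209,.027])
hsv=cv2.cvtColor(p,cv2.COLOR_RGB2HSV)
m=(hsv[...,0]>98)&(hsv[...,0]<125)&(hsv[...,1]>70)&(d>0)&(np.hypot(P[...,0]-.461,P[...,1]+.013)<.06);Q=P[m]
if len(Q): print('saucer',len(Q),(Q.max(0)+Q.min(0))/2,np.ptp(Q,0))
```

```text
cupC 1273 [ 0.45106047 -0.20878567  0.05894387] [0.05716036 0.05712861 0.01385936]
TCP [ 0.448  -0.2087  0.1654] xaxis [-0.002  0.001 -1.   ] y [ 0.724  0.69  -0.001] z [ 0.69  -0.724 -0.003] yaw 43.6 t 12.97 q [ 0.74  0.71 -0.65  2.01  0.7   0.66  0.39]
shift [0.1384 0.0013 0.002 ]
saucer 8506 [ 0.4633808  -0.00896098  0.00698116] [0.08980923 0.09653185 0.01297901]
```

View pics/w6.png

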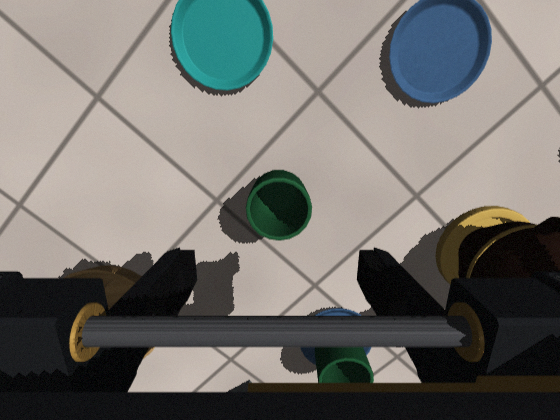

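The cup is at (280,205) in the wrist view and the free saucer at (440,48). I'll descend and grasp the cup.

Emit:
arm_command(
  plan=[
    [0.088,0.02,0.0015,0.002,0],
    [0.088,0.03,0,0,0],
    [0.088,0.03,0,0,0],
    [0.088,0.03,0,0,0],
    [0.088,0.02,0,0,0],
    [0.088,0.008,0,0,0],
    [0.088,0,0,0,0],
    [0.065,0,0,0,0],
    [0.05,0,0,0,0],
    [0.045,0,0,0,0],
    [0.045,0,0,0,0],
    [0.045,0,0,0,0],
  ],
  force=15,
)

```text
clock: 14.48
tool_pos: [0.451, -0.21, 0.0285]
eef_rot: [0.278, 0.65, -0.279, 0.65]
contact_force: [-1.3, -0.8, 4.8]
opening: 0.631
```

Run:
```python
from h import *
go([.462,-.012,.07]);s=r.get_state();print(s['opening']*88.1,s['contact_force'])
```

```text
TCP [ 0.451  -0.21    0.0285] xaxis [-0.    -0.001 -1.   ] y [ 0.724  0.689 -0.001] z [ 0.689 -0.724  0.001] yaw 43.6 t 14.47 q [ 0.56  0.92 -0.36  2.07  1.02  0.33  0.1 ]
shift [-0.0416  0.1444 -0.1358]
55.61383718463008 [-1.28637964 -0.79440379  4.78274636]
```

Emit:
arm_command(
  plan=[
    [0.045,-0.005,0,0,0],
    [0.045,-0.01,0,0,0],
    [0.045,-0.015,0,0,0],
    [0.045,-0.01,0,0,0],
    [0.045,0,0.005,-0.005,0],
    [0.045,0,0.01,-0.01,0],
    [0.045,0,0.015,-0.014,0],
    [0.045,0,0.015,-0.014,0],
    [0.045,0,0.015,-0.014,0],
    [0.045,0,0.015,-0.014,0],
    [0.045,0,0.015,-0.014,0],
    [0.045,0,0.015,-0.014,0],
  ],
)

```text
clock: 15.98
tool_pos: [0.4587, -0.064, 0.0679]
eef_rot: [0.278, 0.65, -0.278, 0.65]
contact_force: [0.7, -0.1, -1.2]
opening: 0.633
```

Emit:
arm_command(
  plan=[
    [0.045,0,0.015,-0.014,0],
    [0.045,0,0.01,-0.009,0],
    [0.045,0,0.007,-0.006,0],
    [0.045,0,0.004,-0.004,0],
    [0.045,0,0.0034,-0.0028,0],
    [0.045,0,0,0,0],
    [0.045,0,0,0,0],
  ],
)

```text
clock: 16.85
tool_pos: [0.4627, -0.013, 0.0682]
eef_rot: [0.279, 0.65, -0.279, 0.65]
contact_force: [0.2, 0.6, -2.0]
opening: 0.632
```

Run:
```python
from h import *
s=r.get_state();print(s['opening']*88.1,s['contact_force'])
go([.462,-.012,.032])
for n in ['top','scene','wrist']:
    p,d=r.snapshot(n)
    P=cloud(n,p,d);hsv=cv2.cvtColor(p,cv2.COLOR_RGB2HSV);Hh,S=hsv[...,0],hsv[...,1]
    near=(d>0)&(np.hypot(P[...,0]-.461,P[...,1]+.013)<.065)
    Q=P[near&(Hh>98)&(Hh<125)&(S>70)&(P[...,2]<.025)]
    if len(Q):print(n,'saucer',len(Q),Q.min(0).round(4),Q.max(0).round(4))
    Q=P[near&(Hh>60)&(Hh<90)&(S>90)]
    if len(Q):print(n,'cup',len(Q),Q.min(0).round(4),Q.max(0).round(4))
    if n=='scene': p=cv2.resize(p[180:330,150:350],None,fx=4,fy=4)
    cv2.imwrite(f'pics/{n}7.png',cv2.cvtColor(p,cv2.COLOR_RGB2BGR))
z=np.load('pics/top3.npz');P=cloud('top',z['p'],z['d'])
# saucer lip points from top3: boundary by height>0.006
p=z['p'];hsv=cv2.cvtColor(p,cv2.COLOR_RGB2HSV)
m=(hsv[...,0]>98)&(hsv[...,0]<125)&(hsv[...,1]>70);m[:205]=0;m[255:]=0;m[:,:260]=0;m[:,310:]=0
cs,_=cv2.findContours(m.astype(np.uint8),cv2.RETR_EXTERNAL,cv2.CHAIN_APPROX_NONE)
h=max(cs,key=cv2.contourArea)[:,0].astype(float);c=r.calibration('top');Rm=R.from_quat(c['orientation']).as_matrix()
ray=np.c_[(h[:,0]-c['cx'])/c['fx'],(h[:,1]-c['cy'])/c['fy'],np.ones(len(h))]@Rm.T
X=c['eye']+ray*((.009-c['eye'][2])/ray[:,2:]);print('saucer top fit',circ(X[:,:2]))
```

```text
55.69353538525977 [ 0.15750112  0.55272227 -1.9762831 ]
TCP [ 0.4627 -0.013   0.0682] xaxis [-0.    -0.001 -1.   ] y [ 0.725  0.689 -0.   ] z [ 0.689 -0.725  0.   ] yaw 43.6 t 16.85 q [ 0.13  0.82 -0.33  2.17  0.95  0.3  -0.26]
shift [ 0.0362  0.0002 -0.0012]
top saucer 120 [ 0.4199 -0.0194 -0.0021] [0.47   0.0295 0.0153]
top cup 11 [ 0.4279 -0.0013  0.0994] [0.4433 0.0154 0.2352]
scene saucer 301 [ 0.4232 -0.0547 -0.0067] [0.5075 0.0292 0.0116]
scene cup 267 [ 0.4245 -0.0696  0.0498] [0.524  0.0201 0.4214]
wrist saucer 6096 [ 0.4163 -0.0545 -0.001 ] [0.5042 0.0333 0.0115]
wrist cup 11501 [ 0.4084 -0.0472  0.0042] [0.4997 0.0443 0.1698]
saucer top fit (array([ 0.46131466, -0.01265409]), np.float64(0.04233941289663402))
```

View pics/scene7.png

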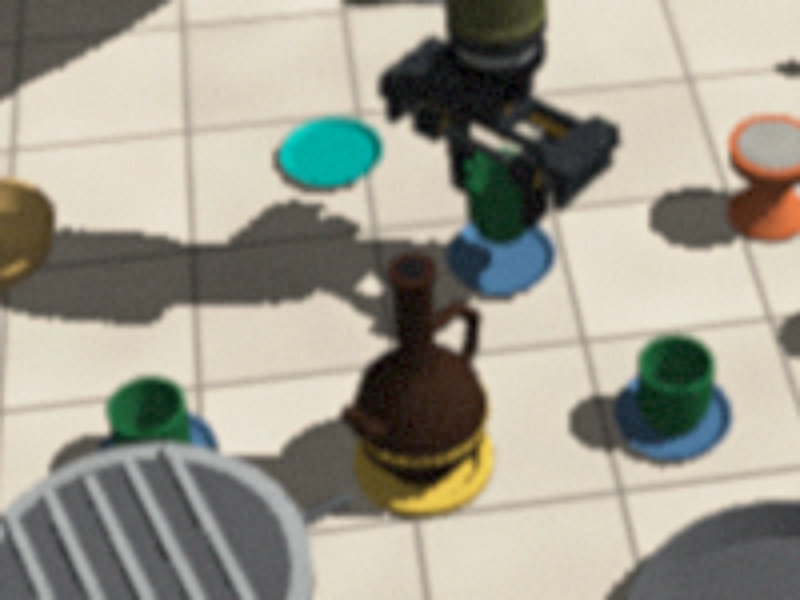

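View pics/wrist7.png

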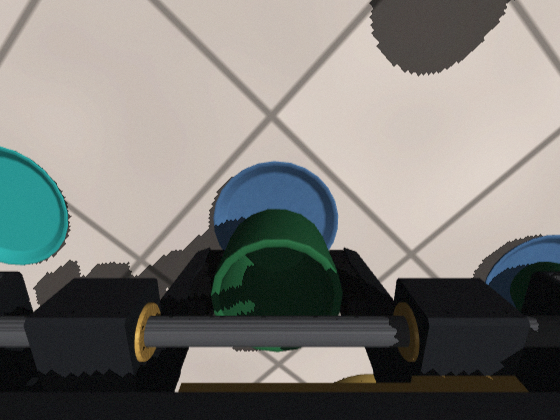

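The cup is held upright over the saucer. The saucer estimates agree at about (0.461, -0.012). I'll lower it.

Emit:
arm_command(
  plan=[
    [0.045,0.006,0,-0.001,0],
    [0.045,0.008,0,0,0],
    [0.045,0.008,0,0,0],
    [0.045,0.006,0,0,0],
    [0.045,0.004,0,0,0],
    [0.045,0.002,0,0,0],
    [0.045,0.001,0,0,0],
    [0.045,0,0,0,0],
  ],
)

```text
clock: 18.0
tool_pos: [0.4621, -0.0117, 0.0333]
eef_rot: [0.279, 0.65, -0.279, 0.65]
contact_force: [-0.8, 0.3, -1.8]
opening: 0.632
```

Emit:
arm_command(
  plan=[
    [0.045,0.001,0,0,0],
    [0.045,0.0005,0,0,0],
    [0.045,0,0,0,0],
  ],
)

```text
clock: 18.38
tool_pos: [0.4622, -0.0117, 0.0325]
eef_rot: [0.279, 0.65, -0.278, 0.65]
contact_force: [-0.4, 0.9, 7.3]
opening: 0.632
```

It has touched down, so I'll release and retreat.

Emit:
arm_command(
  plan=[
    [0.058,0,0,0,0],
    [0.065,0,0,0,0],
    [0.075,0,0,0,0],
    [0.088,0,0,0,0],
    [0.088,0,0,0,0],
    [0.088,-0.01,0,0,0],
    [0.088,-0.03,0,0,0],
    [0.088,-0.05,0,0,0],
    [0.088,-0.05,0,0,0],
    [0.088,-0.05,0,0,0],
    [0.088,-0.03,0,0,0],
    [0.088,0,0,0,0],
  ],
)

```text
clock: 19.88
tool_pos: [0.4631, -0.0116, 0.2534]
eef_rot: [0.279, 0.648, -0.278, 0.651]
contact_force: [-1.3, -0.4, -0.6]
opening: 0.998
```

Run:
```python
from h import *
s=r.get_state();print(s['tool_pos'],s['contact_force'])
C=dict(S=(.461,-.012),A=(.648,.092),B=(.626,-.293),)
for n in ['wrist','scene','top']:
    p,d=r.snapshot(n);P=cloud(n,p,d);hsv=cv2.cvtColor(p,cv2.COLOR_RGB2HSV);Hh,S=hsv[...,0],hsv[...,1]
    for k,(x,y) in C.items():
        near=(d>0)&(np.hypot(P[...,0]-x,P[...,1]-y)<.06)
        Q=P[near&(Hh>98)&(Hh<125)&(S>70)&(P[...,2]<.02)]
        if len(Q)>60:print(n,k,'saucer',len(Q),((Q.max(0)+Q.min(0))/2).round(4),np.ptp(Q,0).round(3))
        Q=P[near&(P[...,2]>.055)&(P[...,2]<.075)]
        if len(Q)>30:print(n,k,'rim',len(Q),((Q.max(0)+Q.min(0))/2).round(4),np.ptp(Q,0).round(3))
    Q=P[(d>0)&(np.hypot(P[...,0]-.659,P[...,1]+.099)<.04)&(abs(P[...,2]-.203)<.012)]
    if len(Q)>20:print(n,'jeb',((Q.max(0)+Q.min(0))/2).round(4))
    if n=='scene': p=cv2.resize(p[180:330,150:350],None,fx=4,fy=4)
    cv2.imwrite(f'pics/{n}8.png',cv2.cvtColor(p,cv2.COLOR_RGB2BGR))
```

```text
[ 0.46313215 -0.01161829  0.25343842] [-1.26930588 -0.40755569 -0.60828166]
wrist S saucer 1481 [ 0.4594 -0.0124  0.0041] [0.09  0.089 0.013]
wrist S rim 663 [ 0.4599 -0.0106  0.0612] [0.057 0.057 0.012]
wrist A saucer 1499 [0.6428 0.0915 0.0034] [0.08  0.089 0.013]
wrist A rim 862 [0.6471 0.0912 0.0613] [0.058 0.057 0.013]
wrist B saucer 819 [ 0.6258 -0.2928  0.0037] [0.089 0.087 0.013]
wrist B rim 295 [ 0.622  -0.2886  0.0608] [0.049 0.046 0.012]
scene S saucer 179 [ 0.4702 -0.0121  0.0033] [0.079 0.083 0.021]
scene S rim 101 [ 0.4641 -0.0117  0.0627] [0.062 0.056 0.015]
scene A saucer 225 [0.6554 0.0915 0.008 ] [0.084 0.086 0.022]
scene A rim 134 [0.6505 0.0907 0.0616] [0.061 0.057 0.013]
scene B rim 133 [ 0.6301 -0.295   0.063 ] [0.062 0.057 0.016]
scene jeb [ 0.6594 -0.0994  0.1989]
top S saucer 167 [ 0.4543 -0.0055  0.0062] [0.069 0.07  0.017]
top S rim 36 [ 0.4535 -0.0042  0.0651] [0.04  0.044 0.013]
top A saucer 246 [0.648  0.0928 0.0059] [0.088 0.084 0.021]
top A rim 98 [0.6485 0.0923 0.0648] [0.058 0.054 0.018]
top B saucer 258 [ 0.6265 -0.2916  0.0073] [0.087 0.086 0.025]
top B rim 108 [ 0.6258 -0.2935  0.0645] [0.056 0.058 0.019]
top jeb [ 0.6582 -0.098   0.2045]
```

View pics/wrist8.png

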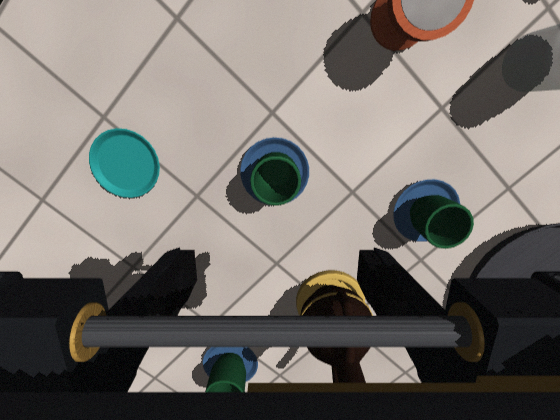

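View pics/scene8.png

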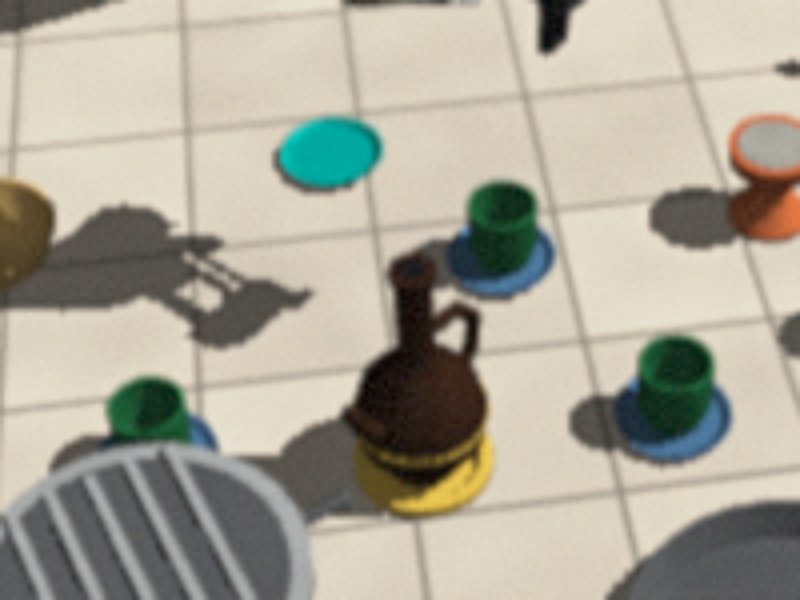

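View pics/top8.png

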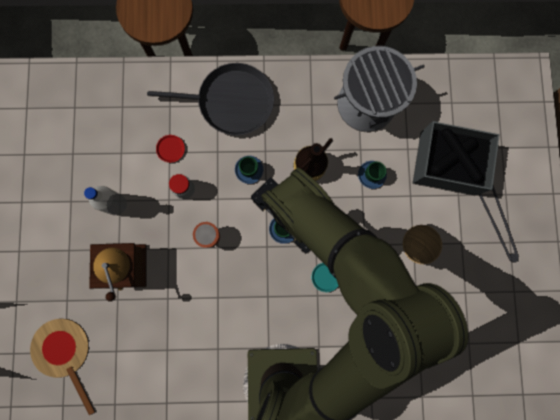

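In the wrist view, the cup stands centred on its saucer at (275,175). The jebena is upright on the ring, the other two cups stand on their saucers, and the bystanders are where they were. I'm handing in.

Run:
```python
from plant import r
print(r.finish_job())
```

```text
the job is handed in; nothing more can be done
None
```

The coffee set is laid, and I handed the job in at about 20 s of the 72 s allowed; no verdict was reported. At the start the jebena stood on a saucer. I moved it by the neck to the empty ring, then set the loose cup on the saucer that freed. The other two cups already stood on their saucers, so I left them alone.

Last checks:
- **Jebena:** its mouth measured (0.659, -0.099, 0.203), with the ring at (0.659, -0.099). It looks upright.
- **Cups:** in the clear views all three sit within about 5 mm of their saucer centres.
- **Gripper:** it is open and about 0.19 m above the cup. The force reading is near zero.
- **Bystanders:** they look unmoved in the pictures. I did not measure them again, and the arm shades the bowl in the last top view.

Where views disagreed, it was by up to about 10 mm on two saucer centres (the freed one and the one at (0.648, 0.092)), where the arm or a cup hid part of the saucer. I relied on the unhidden views. The saucer at (0.626, -0.293) could not be measured from the scene camera because the grill hides it; the top and wrist views covered it.

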